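# Close a batch of capsules in the hand press

### The arm

A 6-joint arm with a two-finger parallel gripper is mounted at the origin on the work surface; the furniture and walls round the work are solid. World frame = base frame: x ahead of the robot, y to its left, z up, the work surface at z = 0. Lengths are in m, angles in degrees, forces in N, time in s.
With the tool pointing down it reaches from about 0.25 to 0.725 m from the base axis. Payload 9.7 kg.
Tool frame: the origin (TCP) lies between the finger pads; the fingertips stand bot.tcp_to_tips ahead of it and the grasp point (between the pads) lies 11 mm behind it (bot.tcp_to_tips is the distance from the TCP to the fingertips, in m); z points along the fingers, y is the line along which they close (so a half turn about z gives the same grasp; the last joint's range is limited). The gripper opens to 85 mm and grips with 20 to 120 N. Pads are 22 mm wide; open, the fingers measure 114 mm over their backs; the gripper's body (76 mm by 85 mm) begins 54 mm behind the grasp point. The pads swing forward as they close: fully open they stand 13 mm farther back than shut.
Start: joints at [-73.51, 4.979, 10.078, 95.1, 0, 90], TCP at [0.156, -0.527, 0.239] pointing down, gripper open.
Joint ranges: [-179.16, 179.16], [-48.56, 103.87], [-65.8, 70.77], [-126.05, 130.52], [-82.76, 87.17], [-180, 180]. Speed limits (degrees/s): [127.2, 127.2, 147.25, 180, 180, 180].

### API

Orientations are given as [roll, pitch, yaw] about the fixed x, y, z axes, in that order (R = Rz(yaw) Ry(pitch) Rx(roll)).
In Python, from workcell import bot gives the robot as it stands. The module is installed in compiled form; this text tells all that it offers.
- The arm moves only by the tool carry_out, never from a script. Its arguments are lists of equal length, an entry for each row: "linear": the shift along the world's x, y, z normalised to -1 to 1, where 1 is 2 cm, a list of three; "rotation": the turn, a rotation vector about the world's x, y, z normalised to -1 to 1, where 1 is 8 degrees, a list of three; "grip": the closure, from -1 (fully open) to 1 (shut). In form: {"linear": [[tx, ty, tz], ...], "rotation": [[rx, ry, rz], ...], "grip": [grip, ...]}. A call has 1 to 12 rows; each row shifts and turns the commanded pose from where the row before left it; what a row does not reach is not made up. A row lasts 1/10 s, in which the tool goes at most 50 mm and 8.59 degrees, less where a joint would pass 70% of its speed; a pose out of reach is approached as far as the arm can. A call with a number of a shift or a turn outside -1 to 1 is refused whole. A call with a gripper value outside its range is refused whole. The fingers move at their own pace and stop on an object; "grip_force" is the grip in N (left out, the last holds). Time passes only in rows, so rows that do not move let the fingers close. It gives the time, the measured TCP pose, the force, the opening and the grip force at its end, in the units of the state.
- bot.get_obs(): the state, without advancing time (a new reading comes with each control period).
- bot.camera(name): name is "side" or "top" or "wrist"; returns the picture (480x640x3 uint8, blue, green, red); there is no depth.
- bot.camera_model(name): a dict with "fx", "fy", "cx", "cy" (pixels), "camera_from_world" (4x4, takes a point from world to camera coordinates). Camera axes: x right, y up, looking along -z (the intrinsics and any distortion apply to the point x, -y, -z); pixel columns grow to the right and rows downward; lengths in m; the calibration is good to about 2 mm. The wrist camera is an equidistant fisheye: a pixel r from the principal point sees the ray r / f radians off the axis. A picture is of the moment at which its call begins: read the wrist's pose just before it. camera_model takes no time and is no camera call; for the wrist camera it gives the pose at the moment of the call.
- bot.job_done(): hands the job in; it is judged then, once.
The state is a dict: "time": time; "q": joint angles; "qd": joint speeds; "joint_efforts": joint torques, N m; "ee_pos": TCP position; "tcp_rot": TCP orientation; "wrist_force": force on the tool from outside, world axes, zero at the start; "torque": the same for the moment, N m; "opening": finger opening in m; "grasp_force": force on a finger pad.
Only numpy, scipy, OpenCV 4.12 (cv2) and the standard library are available. Lean on these libraries where they do the work, as an engineer would, in place of code of your own. Each camera call takes 0.05 s, during which the arm holds its last target. There are 200 camera calls.

### The job

Close the batch of capsules in the hand press using one fingertip only, gripping and lifting nothing: push the black knob at the end of the die slide's long stem until the die sits fully home under the ram, then push the press lever down as far as it goes and hold it there a moment, so that the ram presses the red caps on. Ease the lever back up under the finger (its spring lifts it; do not let it fly up), and leave the vial, jar and bottle beside the press where they are.

Things in the scene. Friction and masses are not known exactly. Their poses are not given: they have to be found in the camera images.
- press: blue and grey hand press, 146 x 104 x 290 mm, fixed to the table, standing upright; origin: centre of its underside; its own -x axis points to its front (the side on which the die slides out and towards which the lever comes down), z up. Its head overhangs the die: x -46 to 30, y -22 to 24, z 158 to 216 mm in its frame; a column behind it reaches 242 mm
- press_die (a joint): die slide, m: 0 = fully home under the ram (a stop), 0.05 = fully out to the front; it moves along the press's x axis, takes about 1 N to push and stays where it is left
- die_knob (a point): centre of the flat front face of the black pull knob of the die slide: a disc of 23 mm diameter facing the press's -x, 36 mm above the table, on a 50 mm stem; push it along the press's +x
- die_knob_mid (a point): middle of the black pull knob of the die slide, 4.5 mm behind the centre of its front face (the rim is 9 mm deep)
- press_lever (a joint): press lever, rad: 0 = up (a return spring of 0.4 Nm, rising to 0.66 Nm, brings it back there), 1.309 = fully down at its stop; it turns about the press's y axis through point lever_pivot, its knob coming forward (the press's -x) and down. The ram goes down 29 mm per rad with it; the last 0.28 rad press the caps on. About 4 to 10 N on the knob, square to the lever, do it
- lever_knob (a point): centre of the round black knob, 26 mm diameter, at the end of the lever; 102 mm from lever_pivot; at lever 0 it lies 54 mm in front of (press -x) and 86 mm above the pivot (276 mm above the table), at 1.309 it lies 97 mm in front and 30 mm below it (160 mm above the table). It is smooth (friction 0.3); its top and its back are free to be pushed from above
- lever_pivot (a point): point on the lever's hinge axis, level with the knob's plane of travel (press frame: x -4, y -35.5, z 190 mm)
- capsules (a joint): how far the nine red capsule caps (a 34 mm square block of them, 12 mm proud of the die plate at the start) have been pressed down, m: 0 at the start, about 0.008 when the punches of the ram have come fully down on them; they stay down
- small_vial: small amber vial, white cap, loose, 34 mm diameter, 66 mm high; origin: centre of its underside
- ointment_jar: low white ointment jar, loose, 55 mm diameter, 40 mm high; origin: centre of its underside
- amber_bottle: dark amber bottle, black cap, loose, 36 mm diameter, 79 mm high; origin: centre of its underside

How it is judged (in metres and radians):
On the way, in this order (a step that is already met when the one before it is completed fails the run):
1. the die is pushed fully home, the lever still up and the caps untouched (value of joint press_die below 0.002 m and value of joint press_lever below 0.3 rad and value of joint capsules below 0.001 m), for 0.2 s.
2. the lever is pushed fully down by the finger and the caps are pressed on (value of joint press_lever above 1.25 rad and value of joint capsules above 0.0065 m and contact force between the fingers and press_lever above 0.5 N), for 0.2 s.
At the end, for the whole second after the job is handed in: the die within 3 mm of home, the caps pressed down at least 6.5 mm, the lever back up (within 0.08 rad) and at rest (value of joint press_die below 0.003 m and value of joint capsules above 0.0065 m and value of joint press_lever below 0.08 rad and velocity of joint press_lever below 0.1 rad/s); the robot touches nothing.
It fails at once if the caps are pressed while the die is not home (value of joint capsules above 0.001 m and value of joint press_die above 0.004 m).
It fails at once if the robot touches the capsules itself (contact force between any of the fingers, the arm and capsules above 0.3 N).
It fails at once if the lever flies up (faster than 4 rad/s) (velocity of joint press_lever below -4 rad/s).
It fails at once if the lever's knob or the die's knob is taken between the fingers instead of being pushed (distance between the grasp point and lever_knob below 0.018 m or (horizontal distance between the grasp point and die_knob_mid below 0.008 m and distance between the grasp point and die_knob_mid below 0.03 m)).
It fails at once if a bystander is moved by more than 15 mm (distance of any of small_vial, ointment_jar, amber_bottle from where it was at the start of the episode above 0.015 m).
It also fails if it takes over 67 s, if anything falls off the work surface, if the arm or the gripper's body presses on something with over 40 N, if the wrist force passes 120 N, or if a joint passes its speed limit or range.

## Working session

There is one attempt and no reset: what is moved stays moved. The work goes in short steps, Python scripts to look and compute and a tool call to move; the robot and the scene stay as the last step left them, time stands still between calls to the robot, and variables do not carry over. Pictures are saved under pics/ and viewed, at most 10 in all, crops included, and the job is handed in when it is done.

Besides the shell and the picture viewer there is one more tool, called after "Call:" as name(argument=value, ...) on one line, values as JSON. carry_out: Moves the arm, as the interface text tells. Its arguments: {"type":"object","properties":{"linear":{"type":"array","items":{"type":"array","items":{"type":"number"}}},"rotation":{"type":"array","items":{"type":"array","items":{"type":"number"}}},"grip":{"type":"array","items":{"type":"number"}},"grip_force":{"type":"number"}},"required":["linear","rotation","grip"]}

```bash
mkdir -p pics; python3 - <<'E'
from workcell import bot
import cv2,numpy as np
o=bot.get_obs();print(o['time'],o['ee_pos'],o['tcp_rot'],o['opening'],bot.tcp_to_tips)
for n in("side","top"):
    im=bot.camera(n);cv2.imwrite(f"pics/{n}0.png",im);m=bot.camera_model(n);print(n,{k:np.round(v,4).tolist() for k,v in m.items()})
E
```

```text
0.0 [ 0.15607539 -0.527161    0.23858349] [-1.79923995e+02 -2.66422127e-03  1.64905517e+01] 0.08565522510584057 0.008
side {'fx': 523.5844, 'fy': 523.5844, 'cx': 322.0722, 'cy': 245.1747, 'camera_from_world': [[-0.9799, -0.1995, -0.0055, 0.4608], [0.0708, -0.3732, 0.925, -0.1228], [-0.1866, 0.906, 0.3798, -1.0083], [0.0, 0.0, 0.0, 1.0]]}
top {'fx': 445.806, 'fy': 445.806, 'cx': 316.3423, 'cy': 242.0897, 'camera_from_world': [[0.0237, -0.9997, 0.0027, 0.2083], [0.9882, 0.0239, 0.1514, -0.4428], [-0.1515, -0.0009, 0.9885, -0.9764], [0.0, 0.0, 0.0, 1.0]]}
```

View pics/side0.png

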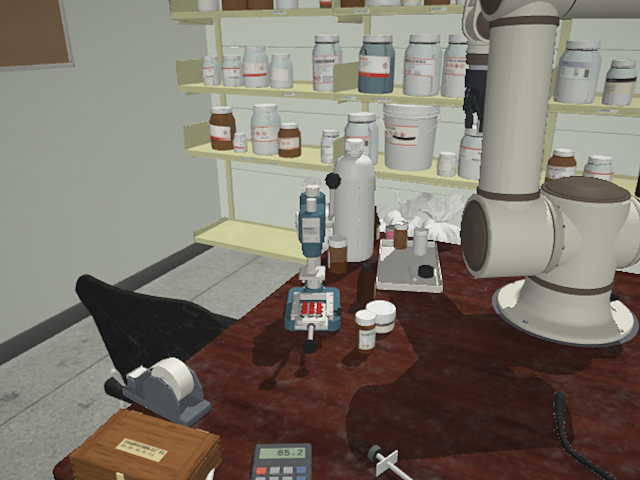

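View pics/top0.png

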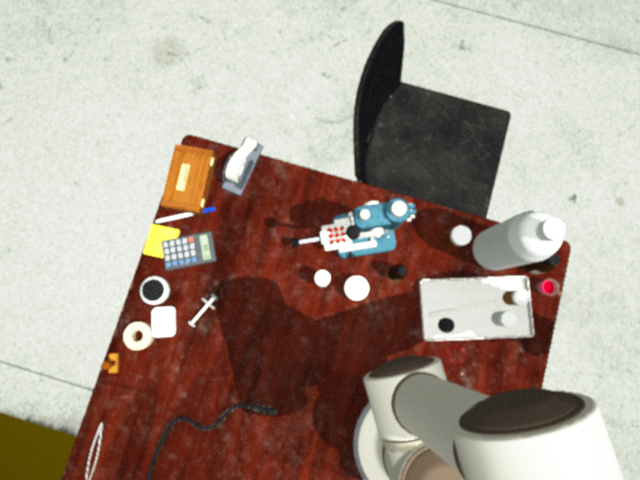

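Side view: press at about (312,280), die knob (310,346), lever knob (333,180). Top view: press at (370,232), die knob (297,242), lever knob (353,232); vial (322,278), jar (357,288) and bottle (399,271) are on its robot side.

```bash
cat > h.py <<'E'
import numpy as np,cv2
from workcell import bot
def ray(n,u,v):
    m=bot.camera_model(n);T=np.array(m['camera_from_world']);R=T[:3,:3]
    d=np.array([(u-m['cx'])/m['fx'],-(v-m['cy'])/m['fy'],-1]);d=R.T@d
    return -R.T@T[:3,3],d/np.linalg.norm(d)
def onz(n,u,v,z):
    c,d=ray(n,u,v);return c+d*(z-c[2])/d[2]
def tri(a,b):
    (c1,d1),(c2,d2)=ray('side',*a),ray('top',*b)
    s=np.linalg.lstsq(np.stack([d1,-d2],1),c2-c1,rcond=None)[0]
    p,q=c1+s[0]*d1,c2+s[1]*d2
    return (p+q)/2,np.linalg.norm(p-q)
def proj(n,p):
    m=bot.camera_model(n);T=np.array(m['camera_from_world']);c=T[:3,:3]@p+T[:3,3]
    return m['cx']-m['fx']*c[0]/c[2],m['cy']+m['fy']*c[1]/c[2]
E
python3 - <<'E'
from h import *
np.set_printoptions(precision=4,suppress=True)
print('lever',tri((333,180),(353,232)))
print('dieknob',tri((310,346),(297,242)),onz('top',297,242,.036),onz('side',310,346,.036))
for n,u,v,z in(('vial',322,278,.066),('jar',357,288,.04),('bottle',399,271,.079)):print(n,onz('top',u,v,z))
s=cv2.imread('pics/side0.png')[165:365,260:410];t=cv2.imread('pics/top0.png')[190:310,280:430]
cv2.imwrite('pics/c.png',np.hstack([cv2.resize(s,None,fx=2.9,fy=2.9,interpolation=2)[:580],cv2.copyMakeBorder(cv2.resize(t,None,fx=2.4,fy=2.4,interpolation=2),0,292,0,0,cv2.BORDER_CONSTANT)[:580]]))
E
```

```text
lever (array([0.4193, 0.156 , 0.2766]), np.float64(0.00039277241134726105))
dieknob (array([0.4368, 0.2627, 0.0304]), np.float64(0.0008793588664442935)) [0.4364 0.2625 0.036 ] [0.4344 0.2711 0.036 ]
vial [0.3543 0.2047 0.066 ]
jar [0.3359 0.1263 0.04  ]
bottle [0.3723 0.0404 0.079 ]
```

View pics/c.png

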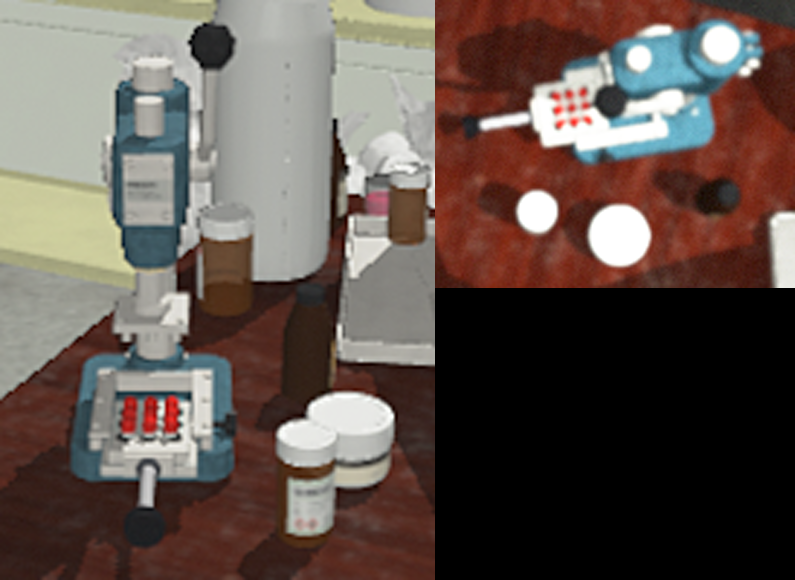

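```bash
python3 - <<'E'
from h import *
np.set_printoptions(precision=4,suppress=True)
def cen(n,box,f):
    x0,y0,x1,y1=box;im=cv2.imread(f'pics/{n}0.png')[y0:y1,x0:x1].astype(int)
    m=f(im).astype(np.uint8);k,l,s,c=cv2.connectedComponentsWithStats(m);i=1+np.argmax(s[1:,4]);return c[i]+[x0,y0],s[i].tolist()
dark=lambda im:im.max(2)<48
for n,b in(('side',(298,332,322,358)),('side',(322,168,345,192)),('top',(284,232,304,250)),('top',(344,224,362,241))):print(n,cen(n,b,dark))
def red(n,b):
    x0,y0,x1,y1=b;im=cv2.imread(f'pics/{n}0.png')[y0:y1,x0:x1].astype(int)
    y,x=np.nonzero((im[...,2]>150)&(im[...,1]<90));return x.mean()+x0,y.mean()+y0,len(x)
rs,rt=red('side',(295,295,330,325)),red('top',(315,220,355,252));print(rs,rt,tri(rs[:2],rt[:2]))
print('big bottle cap',tri((354,143),(548,226)))
E
```

```text
side (array([309.4389, 345.5056]), [4, 0, 16, 22, 180])
side (array([332.386 , 180.2222]), [3, 5, 15, 15, 171])
top (array([294.5143, 241.9429]), [8, 7, 6, 8, 35])
top (array([349.6667, 232.3704]), [3, 3, 8, 11, 27])
(np.float64(312.0413223140496), np.float64(307.74380165289256), 121) (np.float64(336.3888888888889), np.float64(233.88888888888889), 36) (array([0.4535, 0.1744, 0.0502]), np.float64(0.0022821892738211108))
big bottle cap (array([ 0.4371, -0.1844,  0.2689]), np.float64(0.0051773556509511955))
```

Call:
carry_out(linear=[[0,0,1],[0,0,1],[0,0,1],[0.3,1,1],[0.3,1,1],[0.3,1,1],[0.3,1,1],[0.3,1,1],[0.3,1,0],[0.3,1,0],[0.3,1,0],[0.3,1,0]], rotation=[[0,0,0],[0,0,0],[0,0,0],[0,0,0.25],[0,0,0.25],[0,0,0.25],[0,0,0.25],[0,0,0.25],[0,0,0.25],[0,0,0.25],[0,0,0.25],[0,0,0.25]], grip=[1,1,1,1,1,1,1,1,1,1,1,1])

```text
time: 1.3
ee_pos: [0.2102, -0.3466, 0.399]
tcp_rot: [-180.0, -0.0, 34.6]
wrist_force: [-0.2, 0.7, 0.3]
opening: -0.0001
grasp_force: 0.0
```

Call:
carry_out(linear=[[0.3,1,0],[0.3,1,0],[0.3,1,0],[0.3,1,0],[0.3,1,0],[0.3,1,0],[0.3,1,0],[0.3,1,0],[0.3,1,0],[0.3,1,0],[0.3,1,0],[0.3,1,0]], rotation=[[0,0,0.25],[0,0,0.25],[0,0,0.25],[0,0,0.25],[0,0,0.25],[0,0,0.25],[0,0,0.25],[0,0,0.25],[0,0,0.25],[0,0,0.25],[0,0,0.25],[0,0,0.25]], grip=[1,1,1,1,1,1,1,1,1,1,1,1])

```text
time: 2.5
ee_pos: [0.2822, -0.1066, 0.3992]
tcp_rot: [-180.0, 0.0, 58.6]
wrist_force: [0.4, -0.0, -0.3]
opening: 0.0002
grasp_force: 0.0
```

Call:
carry_out(linear=[[0.3,1,0],[0.3,1,0],[0.3,1,0],[0.3,1,0],[0.3,1,0],[0.3,1,0],[0.3,1,0],[0.3,1,0],[0.3,1,0],[0.3,1,0],[0.3,1,0],[0.3,1,0]], rotation=[[0,0,0.25],[0,0,0.25],[0,0,0.25],[0,0,0.25],[0,0,0.25],[0,0,0.25],[0,0,0.25],[0,0,0.25],[0,0,0.25],[0,0,0.25],[0,0,0.25],[0,0,0.25]], grip=[1,1,1,1,1,1,1,1,1,1,1,1])

```text
time: 3.7
ee_pos: [0.3542, 0.1335, 0.3991]
tcp_rot: [-180.0, 0.0, 82.6]
wrist_force: [0.0, -0.1, 0.2]
opening: 0.0001
grasp_force: 0.0
```

Call:
carry_out(linear=[[0.3,1,0],[0.3,1,0],[0.3,1,0],[0.3,1,0],[0.3,1,0],[0.3,1,0],[0.3,1,0],[0.3,1,0],[0.3,1,0],[0.3,1,0],[0.3,1,0]], rotation=[[0,0,0.2],[0,0,0.2],[0,0,0.2],[0,0,0.2],[0,0,0.2],[0,0,0.2],[0,0,0.2],[0,0,0.2],[0,0,0.2],[0,0,0.2],[0,0,0.2]], grip=[1,1,1,1,1,1,1,1,1,1,1])

```text
time: 4.8
ee_pos: [0.4203, 0.3535, 0.3989]
tcp_rot: [-180.0, 0.0, 100.2]
wrist_force: [0.4, 0.7, 0.3]
opening: -0.0001
grasp_force: 0.0
```

Call:
carry_out(linear=[[0,0,-1],[0,0,-1],[0,0,-1],[0,0,-1],[0,0,-1],[0,0,0],[0,0,0]], rotation=[[-0.492,-0.09,0],[-0.492,-0.09,0],[-0.492,-0.09,0],[-0.492,-0.09,0],[-0.492,-0.09,0],[0,0,0],[0,0,0]], grip=[1,1,1,1,1,1,1])

```text
time: 5.5
ee_pos: [0.4199, 0.3528, 0.2992]
tcp_rot: [180.0, 20.0, 100.1]
wrist_force: [-0.2, -0.5, 1.1]
opening: -0.0003
grasp_force: 0.0
```

```bash
python3 - <<'E'
from h import *
from scipy.spatial.transform import Rotation as R
np.set_printoptions(precision=4,suppress=True)
o=bot.get_obs();r=R.from_euler('xyz',o['tcp_rot'],degrees=True).as_matrix();print(o['ee_pos'],r,o['q'],bot.tcp_to_tips)
print('K',onz('top',294.5,242,.036),onz('side',309.8,345.8,.036),'L',tri((332.5,180.2),(353,232)),tri((332.5,180.2),(352,232)))
c=[]
for n in('top','side'):
    p=proj(n,o['ee_pos']+.008*r[:,2]);print(p);im=bot.camera(n).copy();cv2.circle(im,(int(p[0]),int(p[1])),2,(0,255,0),-1)
    u,v=int(p[0]),int(p[1]);u0=max(0,min(u-60,440));v0=max(0,min(v-100,280));c.append(cv2.resize(im[v0:v0+200,u0:u0+200],None,fx=2,fy=2));print(u0,v0)
cv2.imwrite('pics/t1.png',np.hstack(c))
E
```

```text
[0.4199 0.3528 0.2992] [[-0.1654  0.9844  0.0605]
 [ 0.9253  0.1761 -0.3359]
 [-0.3413  0.0004 -0.9399]] [ 47.8796  18.3113  30.1304 114.3334 -15.6744 129.4721] 0.008
K [0.4363 0.2682 0.036 ] [0.4348 0.2706 0.036 ] L (array([0.4197, 0.156 , 0.2762]), np.float64(0.00034315406417843153)) (array([0.4195, 0.1578, 0.2767]), np.float64(0.00015268966391921218))
(np.float64(238.7153983023307), np.float64(227.14840609684293))
178 127
(np.float64(304.1035631449329), np.float64(208.48708434439615))
244 108
```

View pics/t1.png

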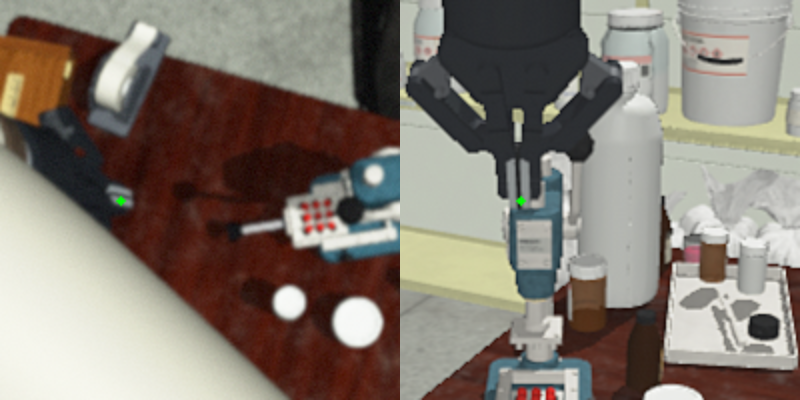

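The view shows the shut fingertip where calibration puts it (side, about (304,206)), with the press ahead and free space under the tool. I'll descend in front of the die knob.

Call:
carry_out(linear=[[0.03,-0.17,-1],[0.03,-0.17,-1],[0.03,-0.17,-1],[0.03,-0.17,-1],[0.03,-0.17,-1],[0.03,-0.17,-1],[0.03,-0.17,-1],[0.03,-0.17,-1],[0.03,-0.17,-1],[0.03,-0.17,-1],[0.03,-0.17,-1],[0.03,-0.17,-1]], rotation=[[0,0,0],[0,0,0],[0,0,0],[0,0,0],[0,0,0],[0,0,0],[0,0,0],[0,0,0],[0,0,0],[0,0,0],[0,0,0],[0,0,0]], grip=[1,1,1,1,1,1,1,1,1,1,1,1])

```text
time: 6.8
ee_pos: [0.4283, 0.3119, 0.0605]
tcp_rot: [179.7, 19.8, 100.0]
wrist_force: [-0.5, 0.2, -0.8]
opening: 0.0
grasp_force: 0.0
```

Call:
carry_out(linear=[[0,0,-1],[0,0,0],[0,0,0],[0.07,-0.4,0],[0.07,-0.4,0],[0.07,-0.4,0],[0.07,-0.4,0],[0.07,-0.4,0],[0.07,-0.4,0]], rotation=[[0,0,0],[0,0,0],[0,0,0],[0,0,0],[0,0,0],[0,0,0],[0,0,0],[0,0,0],[0,0,0]], grip=[1,1,1,1,1,1,1,1,1])

```text
time: 7.7
ee_pos: [0.4359, 0.2631, 0.0394]
tcp_rot: [179.9, 20.0, 100.1]
wrist_force: [0.7, 0.3, -0.1]
opening: 0.0001
grasp_force: 0.3
```

```bash
python3 - <<'E'
from h import *
c=[]
for n,u0,v0 in(('side',240,160),('top',240,150)):
    c.append(cv2.resize(bot.camera(n)[v0:v0+200,u0:u0+200],None,fx=2,fy=2))
cv2.imwrite('pics/t2.png',np.hstack(c))
E
```

```text
(no output)
```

View pics/t2.png

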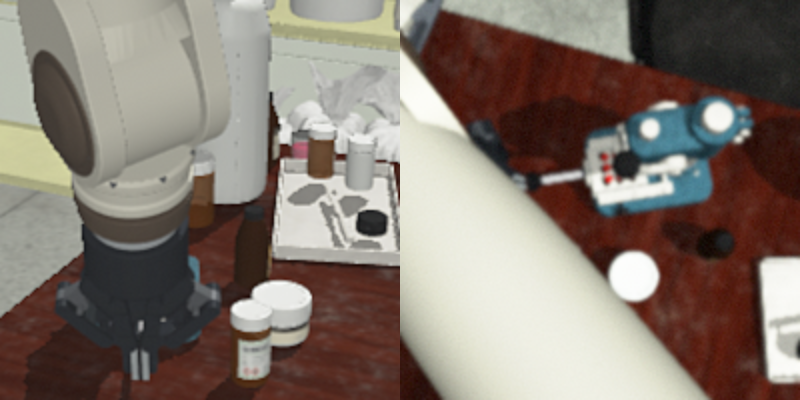

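Top view: the fingertip is on the knob at about (503,180 in the crop) and the die has moved in roughly 18 mm; the bystanders are untouched. Pushing on.

Call:
carry_out(linear=[[0.07,-0.4,0],[0.07,-0.4,0],[0.07,-0.4,0],[0.036,-0.2,0],[0.018,-0.1,0],[0,0,0]], rotation=[[0,0,0],[0,0,0],[0,0,0],[0,0,0],[0,0,0],[0,0,0]], grip=[1,1,1,1,1,1])

```text
time: 8.4
ee_pos: [0.4398, 0.2436, 0.0396]
tcp_rot: [179.8, 18.7, 100.3]
wrist_force: [-19.6, 56.9, 1.7]
opening: 0.0
grasp_force: 30.0
```

Call:
carry_out(linear=[[0.018,-0.1,0],[0,0,0]], rotation=[[0,0,0],[0,0,0]], grip=[1,1])

```text
time: 8.6
ee_pos: [0.4399, 0.2435, 0.0397]
tcp_rot: [179.8, 18.5, 100.3]
wrist_force: [-24.4, 67.3, 0.9]
opening: -0.0003
grasp_force: 35.0
```

Call:
carry_out(linear=[[0.018,-0.1,0],[0,0,0]], rotation=[[0,0,0],[0,0,0]], grip=[1,1])

```text
time: 8.8
ee_pos: [0.44, 0.2433, 0.0397]
tcp_rot: [179.8, 18.3, 100.4]
wrist_force: [-28.3, 77.0, 1.8]
opening: 0.0001
grasp_force: 40.3
```

Call:
carry_out(linear=[[-0.07,0.4,0],[-0.07,0.4,0],[-0.07,0.4,0],[-0.18,1,0],[-0.18,1,0],[-0.18,1,0],[-0.18,1,0],[0,0,0]], rotation=[[0,0,0],[0,0,0],[0,0,0],[0,0,0],[0,0,0],[0,0,0],[0,0,0],[0,0,0]], grip=[1,1,1,1,1,1,1,1])

```text
time: 9.6
ee_pos: [0.423, 0.335, 0.0389]
tcp_rot: [179.9, 20.0, 100.1]
wrist_force: [-0.2, -0.4, 0.4]
opening: 0.0002
grasp_force: 0.0
```

```bash
python3 - <<'E'
from h import *
c=[]
for n,u0,v0 in(('side',260,220),('top',270,180)):
    im=bot.camera(n);cv2.imwrite(f'pics/{n}3.png',im);c.append(cv2.resize(im[v0:v0+140,u0:u0+130],None,fx=3,fy=3,interpolation=2))
cv2.imwrite('pics/t3.png',np.hstack(c))
E
```

```text
(no output)
```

View pics/t3.png

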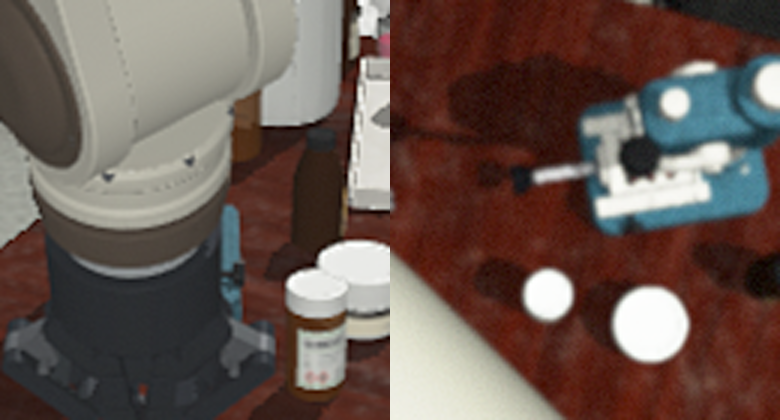

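The top view shows the knob moved from (294.5,242) to (314,239), about 41 mm, with the red caps under the head and the vial and jar in place. The hard reaction came through the fingertip, so this looks like the home stop. I'll check it again once the arm is clear, when the side camera sees the press.

Call:
carry_out(linear=[[0,0,1],[0,0,1],[0,0,1],[0,0,1],[0,0,1],[0,0,1],[0,0,1],[0,0,1],[0,0,1],[0,0,1],[0,0,1],[0,0,1]], rotation=[[0,0,0],[0,0,0],[0,0,0],[0,0,0],[0,0,0],[0,0,0],[0,0,0],[0,0,0],[0,0,0],[0,0,0],[0,0,0],[0,0,0]], grip=[1,1,1,1,1,1,1,1,1,1,1,1])

```text
time: 10.9
ee_pos: [0.4234, 0.3325, 0.2802]
tcp_rot: [179.9, 20.0, 100.0]
wrist_force: [-0.2, 0.1, -0.8]
opening: -0.0003
grasp_force: 0.0
```

Call:
carry_out(linear=[[0,0,1],[0,0,1],[0,0,1],[0,0,1],[0,0,1],[0,0,1],[0,-1,0],[0,-1,0],[0,-1,0],[0,-1,0],[0,-1,0],[0,-1,0]], rotation=[[0.492,0.09,0],[0.492,0.09,0],[0.492,0.09,0],[0.492,0.09,0],[0.492,0.09,0],[0,0,0],[0,0,0],[0,0,0],[0,0,0],[0,0,0],[0,0,0],[0,0,0]], grip=[1,1,1,1,1,1,1,1,1,1,1,1])

```text
time: 12.1
ee_pos: [0.4229, 0.2118, 0.3993]
tcp_rot: [180.0, 0.0, 100.0]
wrist_force: [0.4, -0.5, 0.4]
opening: -0.0
grasp_force: 0.0
```

Call:
carry_out(linear=[[0,-1,0],[0,-1,0],[0,-1,0],[0,-1,0],[0,-0.5,-1],[0,0,-1],[0,0,-1],[0,0,0],[0,0,0]], rotation=[[0,0,0],[0,0,0],[0,0,0],[0,0,0],[0,0,0],[0,0,0],[0,0,0],[0,0,0],[0,0,0]], grip=[1,1,1,1,1,1,1,1,1])

```text
time: 13.0
ee_pos: [0.4227, 0.1231, 0.3398]
tcp_rot: [-180.0, 0.0, 100.0]
wrist_force: [-0.3, -0.6, 0.4]
opening: -0.0003
grasp_force: 0.0
```

```bash
python3 - <<'E'
from h import *
c=[]
for n,u0,v0 in(('side',260,130),('top',270,150)):
    im=bot.camera(n);cv2.imwrite(f'pics/{n}4.png',im);c.append(cv2.resize(im[v0:v0+230,u0:u0+150],None,fx=2.6,fy=2.6,interpolation=2))
cv2.imwrite('pics/t4.png',np.hstack(c))
E
```

```text
(no output)
```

View pics/t4.png

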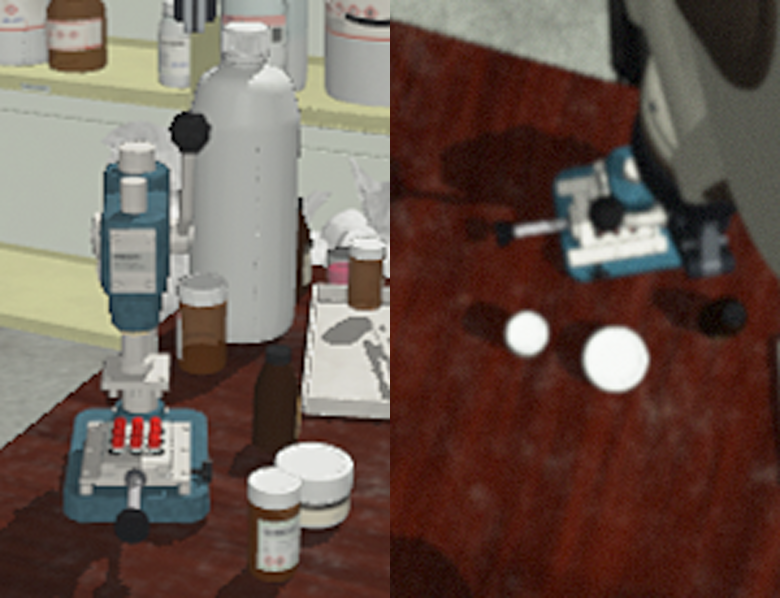

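```bash
python3 - <<'E'
from h import *
np.set_printoptions(precision=4,suppress=True)
a=np.array([.179,-.984,0]);l=np.array([.984,.179,0]);L=np.array([.4196,.1565,.276]);O=L+.058*a+.0355*l;O[2]=0
f=lambda p:np.array([(p-O)@a,(p-O)@l,p[2]])
im={k:cv2.imread(f'pics/side{k}.png').astype(int) for k in(0,4)}
for k in im:
    s=im[k][285:325,295:330];y,x=np.nonzero((s[...,2]>150)&(s[...,1]<90));u,v=x.mean()+295,y.mean()+285
    s=im[k][320:358,298:322];yy,xx=np.nonzero(s.max(2)<48);ku,kv=xx.mean()+298,yy.mean()+320
    print(k,u,v,x.size,y.min()+285,y.max()+285,f(onz('side',u,v,.048)),'knob',ku,kv,f(onz('side',ku,kv,.036)))
print('topknob',f(onz('top',294.5,242,.036)),f(onz('top',314,239.3,.036)), f(onz('top',270+(503-390)/2.6,150+233/2.6,.036)))
print('blue base front', f(onz('side',260+137/2.6,130+523/2.6,.0)),'O',O)
# reds at home if x=-20..0 : projected
for x in(-40,-30,-20,-10,0):print(x,proj('side',O+a*x/1000+[0,0,.05]))
E
```

```text
0 312.0413223140496 307.74380165289256 121 302 313 [-0.0659  0.0001  0.048 ] knob 309.48730964467006 344.3096446700508 [-0.1633  0.0006  0.036 ]
4 313.04761904761904 295.64761904761906 105 290 301 [-0.0206  0.      0.048 ] knob 310.1757575757576 332.93939393939394 [-0.1294  0.0009  0.036 ]
topknob [-0.1649  0.0009  0.036 ] [-0.1205  0.0001  0.036 ] [-0.1218 -0.0004  0.036 ]
blue base front [-0.0654 -0.0004 -0.    ] O [0.4649 0.1058 0.    ]
-40 (np.float64(312.6468305163235), np.float64(299.7157251910713))
-30 (np.float64(312.8534082143789), np.float64(297.09761015820453))
-20 (np.float64(313.0560122241286), np.float64(294.5298566754315))
-10 (np.float64(313.2547561089708), np.float64(292.01102546812376))
0 (np.float64(313.4497491457912), np.float64(289.53973158785664))
```

The reds moved 45 mm, from press x -66 to -21, with y about 0. That is centred under the ram, and the push ended on a rigid stop, so the die is home. Next the lever path.

```bash
python3 - <<'E'
import numpy as np
np.set_printoptions(precision=2,suppress=True)
a=np.array([.179,-.984]);l=np.array([.984,.179]);O=np.array([.4649,.1058])
def tcp(th):
    ph=1.010-th;xc=-4-102*np.cos(ph);zc=190+102*np.sin(ph)
    off=13*np.sin(ph)-6*np.clip((th-.3)/.7,0,1)
    z=zc+(13 if off<0 else np.sqrt(169-off**2))
    p=O+a*(xc+off+11)/1000-.0355*l
    return np.r_[p,(z+8)/1000]
ths=np.linspace(0,1.309,15);P=np.array([tcp(t) for t in ths])
print(np.c_[ths,P*1000]);print(np.diff(P,axis=0)/.02)
print('pre',tcp(0)+np.r_[a*.012,0])
E
```

```text
[[  0.   423.48 135.11 291.29]
 [  0.09 421.96 143.49 286.85]
 [  0.19 420.51 151.43 281.63]
 [  0.28 419.16 158.86 275.67]
 [  0.37 417.8  166.33 269.48]
 [  0.47 416.53 173.32 262.54]
 [  0.56 415.38 179.63 254.82]
 [  0.65 414.37 185.19 246.42]
 [  0.75 413.5  189.97 237.42]
 [  0.84 412.78 193.93 228.11]
 [  0.94 412.21 197.04 218.64]
 [  1.03 411.85 199.05 209.11]
 [  1.12 411.74 199.63 199.6 ]
 [  1.22 411.8  199.33 190.19]
 [  1.31 412.01 198.14 180.95]]
[[-0.08  0.42 -0.22]
 [-0.07  0.4  -0.26]
 [-0.07  0.37 -0.3 ]
 [-0.07  0.37 -0.31]
 [-0.06  0.35 -0.35]
 [-0.06  0.32 -0.39]
 [-0.05  0.28 -0.42]
 [-0.04  0.24 -0.45]
 [-0.04  0.2  -0.47]
 [-0.03  0.16 -0.47]
 [-0.02  0.1  -0.48]
 [-0.01  0.03 -0.48]
 [ 0.   -0.02 -0.47]
 [ 0.01 -0.06 -0.46]]
pre [0.43 0.12 0.29]
```

Call:
carry_out(linear=[[0.05,0,-0.8],[0.05,0,-0.8],[0.05,0,-0.82],[0,0,0],[-0.05,0.3,0],[-0.05,0.3,0]], rotation=[[0,0,0],[0,0,0],[0,0,0],[0,0,0],[0,0,0],[0,0,0]], grip=[1,1,1,1,1,1])

```text
time: 13.7
ee_pos: [0.4243, 0.1363, 0.2922]
tcp_rot: [179.9, -0.0, 100.1]
wrist_force: [-0.1, 0.2, -1.1]
opening: -0.0003
grasp_force: 0.0
```

Call:
carry_out(linear=[[-0.08,0.42,-0.22],[-0.07,0.4,-0.26],[-0.07,0.37,-0.3],[-0.07,0.37,-0.31],[-0.06,0.35,-0.35],[0,0,0]], rotation=[[0,0,0],[0,0,0],[0,0,0],[0,0,0],[0,0,0],[0,0,0]], grip=[1,1,1,1,1,1])

```text
time: 14.3
ee_pos: [0.4167, 0.1748, 0.2608]
tcp_rot: [-179.9, 0.0, 100.1]
wrist_force: [1.6, -1.9, 1.9]
opening: 0.0004
grasp_force: 1.4
```

```bash
python3 - <<'E'
from h import *
c=[]
for n,u0,v0 in(('side',260,130),('top',270,150)):
    c.append(cv2.resize(bot.camera(n)[v0:v0+230,u0:u0+150],None,fx=2.6,fy=2.6,interpolation=2))
cv2.imwrite('pics/t5.png',np.hstack(c))
E
```

```text
(no output)
```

View pics/t5.png

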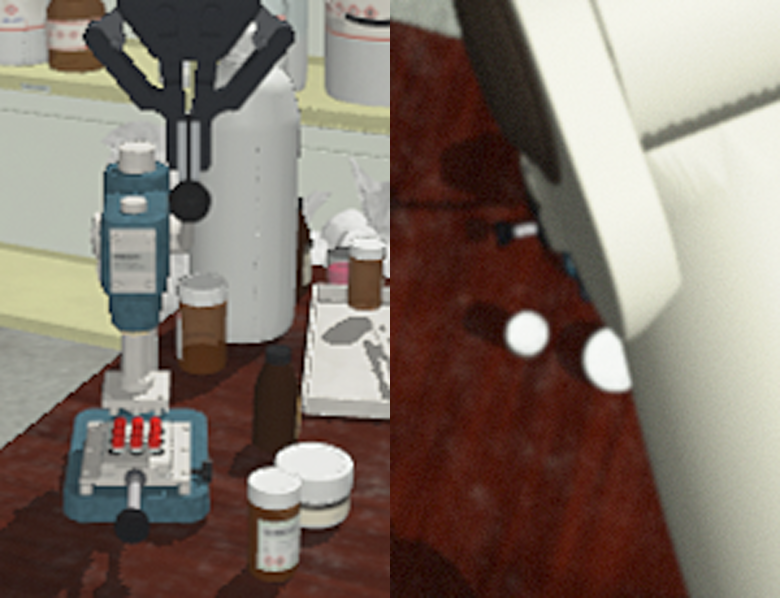

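The knob at (190,200 in the crop) is moving under the centred fingertip, and the ram is coming down onto the caps. I'll keep following the arc.

Call:
carry_out(linear=[[-0.06,0.32,-0.39],[-0.05,0.28,-0.42],[-0.04,0.24,-0.45],[-0.04,0.2,-0.47],[-0.03,0.16,-0.47],[-0.02,0.1,-0.48],[-0.01,0.03,-0.48],[0,-0.02,-0.47],[0.01,-0.06,-0.46],[0,0,0]], rotation=[[0,0,0],[0,0,0],[0,0,0],[0,0,0],[0,0,0],[0,0,0],[0,0,0],[0,0,0],[0,0,0],[0,0,0]], grip=[1,1,1,1,1,1,1,1,1,1])

```text
time: 15.4
ee_pos: [0.4124, 0.1995, 0.181]
tcp_rot: [179.9, -0.1, 100.1]
wrist_force: [-1.6, -1.2, 9.0]
opening: -0.0
grasp_force: 4.5
```

Call:
carry_out(linear=[[0,0,-0.1],[0,0,-0.1],[0,0,0]], rotation=[[0,0,0],[0,0,0],[0,0,0]], grip=[1,1,1])

```text
time: 15.7
ee_pos: [0.4126, 0.1994, 0.1799]
tcp_rot: [179.7, -0.1, 100.1]
wrist_force: [-7.9, -5.5, 33.0]
opening: 0.0001
grasp_force: 16.3
```

Call:
carry_out(linear=[[0,0,-0.05],[0,0,0],[0,0,0],[0,0,0],[0,0,0.1],[0,0,0.15],[-0.01,0.06,0.46],[0,0.02,0.47]], rotation=[[0,0,0],[0,0,0],[0,0,0],[0,0,0],[0,0,0],[0,0,0],[0,0,0],[0,0,0]], grip=[1,1,1,1,1,1,1,1])

```text
time: 16.5
ee_pos: [0.412, 0.2009, 0.1992]
tcp_rot: [-180.0, -0.0, 100.1]
wrist_force: [0.2, -2.3, 3.2]
opening: -0.0002
grasp_force: 1.8
```

Call:
carry_out(linear=[[0.01,-0.03,0.48],[0.02,-0.1,0.48],[0.03,-0.16,0.47],[0.04,-0.2,0.47],[0.04,-0.24,0.45],[0.05,-0.28,0.42],[0.06,-0.32,0.39],[0.03,-0.18,0.18],[0.03,-0.17,0.17]], rotation=[[0,0,0],[0,0,0],[0,0,0],[0,0,0],[0,0,0],[0,0,0],[0,0,0],[0,0,0],[0,0,0]], grip=[1,1,1,1,1,1,1,1,1])

```text
time: 17.4
ee_pos: [0.4185, 0.1665, 0.2693]
tcp_rot: [180.0, 0.0, 100.1]
wrist_force: [1.0, -0.9, 2.3]
opening: 0.0
grasp_force: 1.3
```

Call:
carry_out(linear=[[0.035,-0.185,0.155],[0.035,-0.185,0.155],[0.035,-0.185,0.15],[0.035,-0.185,0.15],[0.035,-0.2,0.13],[0.035,-0.2,0.13],[0.04,-0.21,0.11],[0.04,-0.21,0.11],[0,0,0],[0,0,0]], rotation=[[0,0,0],[0,0,0],[0,0,0],[0,0,0],[0,0,0],[0,0,0],[0,0,0],[0,0,0],[0,0,0],[0,0,0]], grip=[1,1,1,1,1,1,1,1,1,1])

```text
time: 18.4
ee_pos: [0.4241, 0.1359, 0.2908]
tcp_rot: [-180.0, -0.0, 100.1]
wrist_force: [-0.2, 0.1, -0.5]
opening: 0.0001
grasp_force: 0.0
```

Call:
carry_out(linear=[[0.03,-0.15,0.05],[0.03,-0.15,0.05],[0.05,-0.3,0.2],[0,-0.3,0.8],[0,0,1],[0,0,1],[0,0,0],[0,0,0]], rotation=[[0,0,0],[0,0,0],[0,0,0],[0,0,0],[0,0,0],[0,0,0],[0,0,0],[0,0,0]], grip=[1,1,1,1,1,1,1,1])

```text
time: 19.2
ee_pos: [0.4266, 0.1176, 0.3529]
tcp_rot: [180.0, -0.0, 100.1]
wrist_force: [-0.2, 0.0, 0.1]
opening: 0.0005
grasp_force: 0.0
```

```bash
python3 - <<'E'
from h import *
c=[]
for n,u0,v0 in(('side',260,130),('top',270,150)):
    c.append(cv2.resize(bot.camera(n)[v0:v0+230,u0:u0+150],None,fx=2.6,fy=2.6,interpolation=2))
cv2.imwrite('pics/t6.png',np.hstack(c))
E
```

```text
(no output)
```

View pics/t6.png

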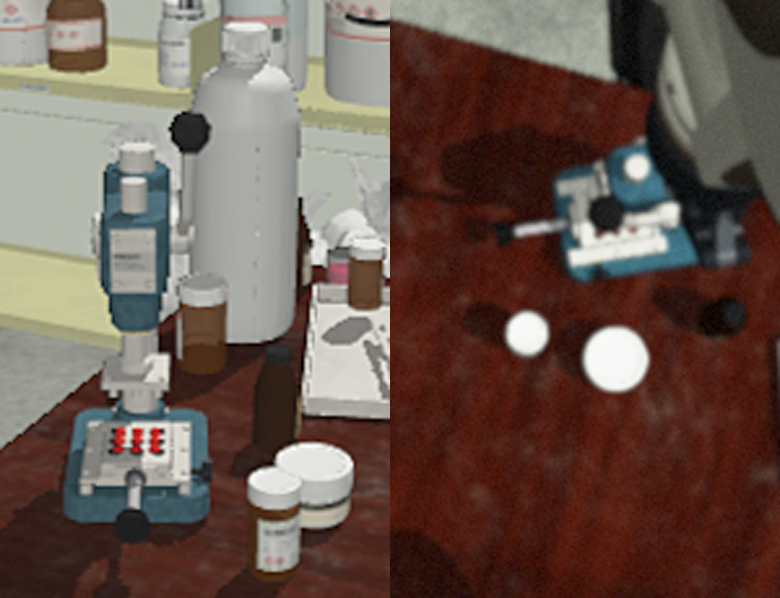

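The view shows the lever back up (knob at (190,131), same as before) and the caps pressed flat. The die is unmoved, the bystanders are in place and the robot is clear. Handing in.

```bash
python3 -c "
from workcell import bot
print(bot.job_done())"
```

```text
the job is handed in; nothing more can be done
None
```

The job is handed in with no verdict returned: the die was pushed to its stop, the caps were pressed on with the lever held at its stop, the lever was eased back up, and the vial, jar and bottle look unmoved in the last picture.

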